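# Flip the stock tags to match the bins

## Task

On the stock board each of the four bins has a hinged red/green tag in front of it, on the same blue lane. With a fingertip, gently push over the tags that are wrong, so that the tags of the full (heaped) bins lie with the green face up and the tags of the bins that are empty or nearly empty lie with the red face up. Pick nothing up, and leave the bins and the other goods where they stand.

Things in the scene. Friction and masses are not known exactly. Their poses are not given: they have to be found in the camera images.
- board: fixed white stock board lying on the table, 320 (x) x 600 (y) x 15 mm thick, origin under its centre. Its x axis runs from the row of tags to the row of bins (away from the robot), y along both rows. Four blue lanes, 140 mm apart, each join one tag (at board x = -70 mm) to its own bin (at board x = +75 mm).
- tag1: fixed stand of one status tag, 60 x 40 mm foot of dark wood 18 mm high, with a dark wooden V cradle reaching 38 mm above its origin; origin at the centre of its underside, on the board's top; axes parallel to the board's. The hinge line runs along its x, 30 mm above the origin. Its bin is the one straight behind it (145 mm along its +x). Which stand is on which lane varies. Neighbouring stands are 140 mm apart along y.
- flap1 (a joint): swing (rad) of the plate hinged on tag1: plate 45 mm along x, 55 mm from hinge to free edge, 3 mm thick, 25 g, smooth and slippery, turns freely and tips over by its own weight to one of two stops. +0.92: leans to the stand's -y, green face up (the bin counts as full). -0.92: leans to +y, red face up. 0 is upright.
- flap1_edge (a point): middle of the free edge of the plate of tag1. Leaning at a stop, its free edge is 44 mm to that side of the hinge and 63 mm above the stand's origin. Pushing that edge sideways past upright, with a fingertip held lower than the leaning edge (but above the cradle), flips it.
- tag2: fixed stand of one status tag, 60 x 40 mm foot of dark wood 18 mm high, with a dark wooden V cradle reaching 38 mm above its origin; origin at the centre of its underside, on the board's top; axes parallel to the board's. The hinge line runs along its x, 30 mm above the origin. Its bin is the one straight behind it (145 mm along its +x). Which stand is on which lane varies. Neighbouring stands are 140 mm apart along y.
- flap2 (a joint): swing (rad) of the plate hinged on tag2: plate 45 mm along x, 55 mm from hinge to free edge, 3 mm thick, 25 g, smooth and slippery, turns freely and tips over by its own weight to one of two stops. +0.92: leans to the stand's -y, green face up (the bin counts as full). -0.92: leans to +y, red face up. 0 is upright.
- flap2_edge (a point): middle of the free edge of the plate of tag2. Leaning at a stop, its free edge is 44 mm to that side of the hinge and 63 mm above the stand's origin. Pushing that edge sideways past upright, with a fingertip held lower than the leaning edge (but above the cradle), flips it.
- tag3: fixed stand of one status tag, 60 x 40 mm foot of dark wood 18 mm high, with a dark wooden V cradle reaching 38 mm above its origin; origin at the centre of its underside, on the board's top; axes parallel to the board's. The hinge line runs along its x, 30 mm above the origin. Its bin is the one straight behind it (145 mm along its +x). Which stand is on which lane varies. Neighbouring stands are 140 mm apart along y.
- flap3 (a joint): swing (rad) of the plate hinged on tag3: plate 45 mm along x, 55 mm from hinge to free edge, 3 mm thick, 25 g, smooth and slippery, turns freely and tips over by its own weight to one of two stops. +0.92: leans to the stand's -y, green face up (the bin counts as full). -0.92: leans to +y, red face up. 0 is upright.
- flap3_edge (a point): middle of the free edge of the plate of tag3. Leaning at a stop, its free edge is 44 mm to that side of the hinge and 63 mm above the stand's origin. Pushing that edge sideways past upright, with a fingertip held lower than the leaning edge (but above the cradle), flips it.
- tag4: fixed stand of one status tag, 60 x 40 mm foot of dark wood 18 mm high, with a dark wooden V cradle reaching 38 mm above its origin; origin at the centre of its underside, on the board's top; axes parallel to the board's. The hinge line runs along its x, 30 mm above the origin. Its bin is the one straight behind it (145 mm along its +x). Which stand is on which lane varies. Neighbouring stands are 140 mm apart along y.
- flap4 (a joint): swing (rad) of the plate hinged on tag4: plate 45 mm along x, 55 mm from hinge to free edge, 3 mm thick, 25 g, smooth and slippery, turns freely and tips over by its own weight to one of two stops. +0.92: leans to the stand's -y, green face up (the bin counts as full). -0.92: leans to +y, red face up. 0 is upright.
- flap4_edge (a point): middle of the free edge of the plate of tag4. Leaning at a stop, its free edge is 44 mm to that side of the hinge and 63 mm above the stand's origin. Pushing that edge sideways past upright, with a fingertip held lower than the leaning edge (but above the cradle), flips it.
- bin_knobs: loose grey plastic bin 115 x 110 x 65 mm (heap up to 100 mm), open at the top, standing on the board; origin at the centre of its underside. FULL: heaped with white porcelain knobs.
- bin_weights: loose grey plastic bin 115 x 110 x 65 mm (heap up to 100 mm), open at the top, standing on the board; origin at the centre of its underside. FULL: heaped with dark iron weights.
- bin_bare: loose grey plastic bin 115 x 110 x 65 mm (heap up to 100 mm), open at the top, standing on the board; origin at the centre of its underside. NOT full: empty.
- bin_stopper: loose grey plastic bin 115 x 110 x 65 mm (heap up to 100 mm), open at the top, standing on the board; origin at the centre of its underside. NOT full: one amber glass stopper lies in it.
- weight1: bystander, loose: iron weight, 33 mm across, 51 mm high, standing on the front edge of the board; origin at the centre of its underside
- weight2: bystander, loose: as weight1; origin at the centre of its underside
- soap: bystander, loose: glass bottle 64 mm across, 140 mm high; origin at the centre of its underside
- mug: bystander, loose: red mug 80 mm across, 90 mm high; origin at the centre of its underside
- candlestick: bystander, loose: brass candlestick, 80 mm foot, 120 mm high; origin at the centre of its underside
- tin: bystander, loose: green tin 80 mm across, 80 mm high; origin at the centre of its underside
Things that resemble listed ones, but are neither listed nor needed, are in the scene too. Leave any purple or turquoise look-alike of the bin_knobs alone.

How it is judged:
By the outcome, as a careful person would: the job done as asked, in the order asked, and still so for the second after the job is handed in, with the robot touching nothing.
It also fails if it takes over 48 s, if anything falls off the work surface, if the arm or the gripper's body presses on something with over 40 N, if the wrist force passes 120 N, or if a joint passes its speed limit or range.

## Robot

A 6-joint arm with a two-finger parallel gripper is mounted at the origin on the work surface. World frame = base frame: x ahead of the robot, y to its left, z up, the work surface at z = 0. Lengths are in m, angles in rad, forces in N, time in s.
With the tool pointing down it reaches from about 0.3 to 0.85 m from the base axis. Payload 5.4 kg.
Tool frame: the origin (TCP) lies midway between the tips of the shut fingers; the grasp point (between the pads) lies 19 mm behind it; z points along the fingers, y is the direction in which the jaws open and shut (so a half turn about z gives the same grasp; the last joint's range is limited). The gripper opens to 85 mm and grips with 20 to 120 N. Pads are 22 mm wide; open, the fingers measure 114 mm over their backs; the gripper's body (76 mm by 85 mm) begins 54 mm behind the grasp point. The pads swing forward as they close: fully open they stand 13 mm farther back than shut.
Start: joints at [-1.523, 0.158, 1.597, -0, 1.386, -0.21], TCP at [0.147, -0.556, 0.195] pointing down, gripper open.
Joint ranges: [-2.91, 2.91], [-0.94, 2.29], [0.18, 2.7], [-1.29, 4.43], [0.17, 2.64], [-3, 3]. Speed limits (rad/s): [2.57, 2.57, 3.14, 3.14, 3.14, 3.14].

## Interface

Orientations are given as a rotation vector (axis times angle).
In Python, from rig import * gives the robot as it stands.
- The arm moves only by the tool carry_out, never from a script. Its argument "steps" is a list of rows, each an object with "linear": the shift along the world's x, y, z in mm, a list of three; "twist": the turn about the world's z in degrees; "grip": the opening, from -1 (shut) to 1 (fully open), so that 0 is half open. In form: [{"linear": [dx, dy, dz], "twist": twist, "grip": grip}, ...]. A call has 1 to 20 rows; each row shifts and turns the commanded pose from where the row before left it; what a row does not reach is not made up. A row lasts 1/8 s, in which the tool goes at most 62.5 mm and 10.7 degrees, less where a joint would pass 70% of its speed; a pose out of reach is approached as far as the arm can. A call is refused whole if a number of a shift passes 62.5 or a number of a turn 10.7, either way. A call with a gripper value outside its range is refused whole. The fingers move at their own pace and stop on an object; "newtons" is the grip in N (left out, the last holds). Time passes only in rows, so rows that do not move let the fingers close. It gives the time, the measured TCP pose, the force and the opening at its end, in the units of the state.
- get_state(): the state, without advancing time (a new reading comes with each control period).
- camera(name): name is "scene" or "top" or "wrist"; returns a dict with "pixels" (480x640x3 uint8, red, green, blue), "depth" (480x640 float32, m along the optical axis (not along the pixel's ray), 0 where there is no reading), "camera_matrix" (3x3 intrinsics, pixels), "T" (4x4, takes a point from camera to world coordinates). Camera axes: x right, y up, looking along -z (the intrinsics and any distortion apply to the point x, -y, -z); pixel columns grow to the right and rows downward; lengths in m; the calibration is good to about 2 mm. A picture is of the moment at which its call begins.
- sign_off(): hands the job in, once; it reports no verdict.
Trained networks look in a picture, given as the dict that the camera call returned (one of the last four; its "shot" number tells which), for a name from the list of things; names that differ only in an ending like _2 or _b are one class to them, and where a whole thing is asked for, a point or a joint stands for the part that bears it (a point fixed in the world has none). Each returns a list of dicts, best first, with "p" (0 to 1); they miss things now and then, are a little off and sometimes report something else, mostly with a low value. They report only what shows in the picture. A call takes as long as a camera call. They do not tell look-alikes from the thing itself.
- recognise(picture, target): "location" ([x, y, z] in m, in the coordinates of the camera as it stood for that picture, good to about 4 mm: the middle of the surface that is visible of it).
The state is a dict: "clock": time; "joint_pos": joint angles; "joint_vel": joint speeds; "joint_torque": joint torques, N m; "tcp_pos": TCP position; "tool_rot": TCP orientation; "wrist_force": force on the tool from outside, world axes, zero at the start; "moment": the same for the moment, N m; "width": opening from 0.0 (shut) to 1.0 (fully open).
Only numpy, scipy, OpenCV 4.12 (cv2) and the standard library are available. Lean on these libraries where they do the work, as an engineer would, in place of code of your own. Each camera call takes 0.05 s, during which the arm holds its last target.

## Working session

There is one attempt and no reset: what is moved stays moved. The work goes in short steps, Python scripts to look and compute and a tool call to move; the robot and the scene stay as the last step left them, time stands still between calls to the robot, and variables do not carry over. Pictures are saved under pics/ and viewed, and the job is handed in when it is done.

Besides the shell and the picture viewer there is one more tool, called after "Call:" by a JSON object that holds its "method" and its "body". carry_out: Moves the arm, as the interface text tells. Its arguments: {"type":"object","properties":{"steps":{"type":"array"},"newtons":{"type":"number"}},"required":["steps"]}

```bash
mkdir -p pics; cat > h.py <<'E'
from rig import *
import numpy as np, cv2
def save(c,n): cv2.imwrite('pics/'+n+'.png',c['pixels'][:,:,::-1])
def world(c,p): return (c['T']@np.append(p,1))[:3]
def px(c,w):
    p=np.linalg.inv(c['T'])@np.append(w,1); k=c['camera_matrix']@np.array([p[0],-p[1],-p[2]]); return k[:2]/k[2]
def pix2w(c,u,v):
    d=float(c['depth'][int(v),int(u)]);r=np.linalg.inv(c['camera_matrix'])@[u,v,1]
    return world(c,[r[0]*d,-r[1]*d,-d])
E
python3 - <<'E'
from h import *
for n in('top','scene'):
    c=camera(n);save(c,n+'1')
    np.savez(n+'1',**{k:c[k] for k in('pixels','depth','camera_matrix','T')})
    for t in (['board','tag1','flap1_edge','bin_knobs','bin_weights','bin_bare','bin_stopper','weight1','soap','mug','candlestick','tin'] if n=='top' else ['tag1','flap1_edge']):
        for r in recognise(c,t):
            w=world(c,r['location']);print(n,t,round(r['p'],2),w.round(3),px(c,w).round())
print(get_state())
E
```

```text
top board 0.63 [0.497 0.026 0.017] [306. 226.]
top tag1 0.93 [0.47  0.231 0.049] [219. 234.]
top tag1 0.8 [ 0.473 -0.052  0.051] [339. 233.]
top tag1 0.77 [0.478 0.093 0.052] [278. 231.]
top tag1 0.57 [ 0.478 -0.175  0.05 ] [391. 231.]
top flap1_edge 0.6 [0.475 0.077 0.062] [284. 231.]
top bin_knobs 0.86 [ 0.222 -0.341  0.072] [468. 341.]
top bin_knobs 0.84 [ 0.613 -0.037  0.086] [333. 171.]
top bin_knobs 0.82 [0.251 0.308 0.065] [182. 328.]
top bin_knobs 0.72 [ 0.414 -0.449  0.078] [512. 257.]
top bin_knobs 0.59 [0.475 0.082 0.061] [282. 231.]
top bin_weights 0.58 [ 0.618 -0.173  0.079] [391. 170.]
top bin_bare 0.94 [0.623 0.246 0.017] [217. 175.]
top bin_stopper 0.82 [0.633 0.1   0.019] [277. 171.]
top weight1 0.53 [0.405 0.168 0.044] [246. 262.]
top weight1 0.45 [ 0.41  -0.101  0.041] [360. 260.]
top soap 0.77 [0.418 0.45  0.094] [118. 254.]
top mug 0.91 [0.555 0.465 0.042] [123. 199.]
top candlestick 0.79 [ 0.547 -0.464  0.01 ] [506. 206.]
top candlestick 0.24 [0.633 0.103 0.017] [276. 171.]
top tin 0.75 [ 0.418 -0.451  0.076] [513. 255.]
top tin 0.66 [0.477 0.218 0.058] [224. 23
[... 294 characters left out ...]
0. 278.]
{'clock': 0.8, 'joint_pos': array([-1.52311440e+00,  1.58376945e-01,  1.59697629e+00, -4.65631862e-07,
        1.38620035e+00, -2.10104418e-01]), 'joint_vel': array([-2.52355810e-04, -8.23955504e-04, -3.08569803e-04, -3.00158965e-04,
        7.99364837e-04,  1.48637262e-05]), 'joint_torque': array([-4.82739342e-04, -3.95992827e+01, -3.31676030e+01, -2.57062793e-04,
        9.02123393e-04, -1.24605712e-06]), 'tcp_pos': array([ 0.14656767, -0.55600288,  0.195024  ]), 'tool_rot': array([ 3.11549382e+00,  4.03804700e-01, -5.69507181e-06]), 'wrist_force': array([ 1.06085132, -0.0217446 ,  0.30746287]), 'moment': array([-0.00729978, -0.0277148 ,  0.01312033]), 'width': 1.0007858002113852}
```

View pics/top1.png

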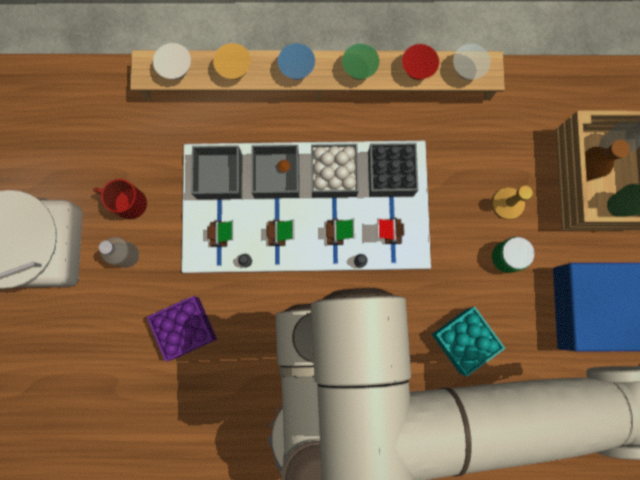

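View pics/scene1.png

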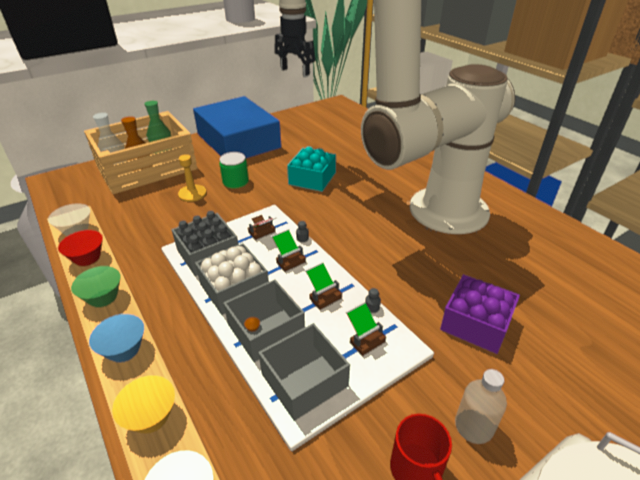

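```bash
python3 - <<'E'
import numpy as np,cv2
d=np.load('top1.npz');p=d['pixels'][200:300,190:430,::-1]
cv2.imwrite('pics/topcrop.png',cv2.resize(p,None,fx=3.3,fy=3.3,interpolation=cv2.INTER_CUBIC))
E
```

```text
(no output)
```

View pics/topcrop.png

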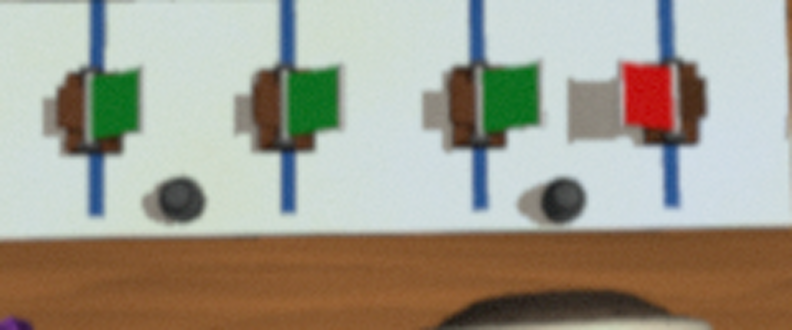

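The top view shows four lanes, left to right (+y to −y):

| Bin | Tag now | Pixel | Verdict |
|---|---|---|---|
| bare | green | (224,231) | wrong |
| stopper | green | (284,231) | wrong |
| knobs | green | (344,231) | right |
| weights | red | (386,230) | wrong |

Three tags need flipping. I'll measure the plates next.

```bash
python3 - <<'E'
from h import *
c=dict(np.load('top1.npz'))
p=c['pixels'].astype(int);R,G,B=p[...,0],p[...,1],p[...,2]
for nm,m in(('g',(G>1.6*R)&(G>1.6*B)&(G>60)),('r',(R>2*G)&(R>2*B)&(R>120))):
    m=m.copy();m[:205]=0;m[255:]=0;m[:,:200]=0;m[:,420:]=0
    n,l,s,ce=cv2.connectedComponentsWithStats(m.astype(np.uint8))
    for i in range(1,n):
        if s[i,4]<50: continue
        vs,us=np.where(l==i);w=np.array([pix2w(c,u,v) for u,v in zip(us,vs)])
        print(nm,s[i],'mean',w.mean(0).round(4),'lo',np.percentile(w,3,axis=0).round(3),'hi',np.percentile(w,97,axis=0).round(3))
# blue lanes at board front
m=(B>1.5*R)&(B>90)&(B>1.2*G);m[:250]=0;m[268:]=0;m[:,:190]=0;m[:,420:]=0
n,l,s,ce=cv2.connectedComponentsWithStats(m.astype(np.uint8))
for i in range(1,n):
    if s[i,4]>10: print('lane',ce[i].round(1),pix2w(c,*ce[i].round()).round(4))
m=(B>1.5*R)&(B>90)&(B>1.2*G);m[:200]=0;m[215:]=0;m[:,:190]=0;m[:,420:]=0
n,l,s,ce=cv2.connectedComponentsWithStats(m.astype(np.uint8))
for i in range(1,n):
    if s[i,4]>10: print('lane',ce[i].round(1),pix2w(c,*ce[i].round()).round(4))
E
```

```text
g [277 221  15  20 270] mean [0.4758 0.0779 0.0702] lo [0.457 0.061 0.046] hi [0.497 0.095 0.074]
g [336 220  17  20 286] mean [ 0.4787 -0.0624  0.0709] lo [ 0.46  -0.08   0.048] hi [ 0.5   -0.046  0.077]
g [218 222  14  20 252] mean [0.4744 0.2166 0.0664] lo [0.455 0.2   0.046] hi [0.495 0.234 0.076]
r [379 219  15  20 264] mean [ 0.4789 -0.1591  0.0765] lo [ 0.46  -0.178  0.048] hi [ 0.502 -0.143  0.076]
lane [218.5 257. ] [0.4203 0.2389 0.0145]
lane [276.5 256.4] [0.4227 0.097  0.0156]
lane [334.8 255.9] [ 0.4228 -0.0427  0.0159]
lane [392.8 256.1] [ 0.4235 -0.1832  0.0111]
lane [219.2 206.9] [0.5424 0.2389 0.0176]
lane [276.5 207. ] [0.5429 0.1006 0.0164]
lane [333.9 206.9] [ 0.5433 -0.0407  0.0155]
lane [391.5 207. ] [ 0.5438 -0.1824  0.014 ]
```

Call:
{"method": "carry_out", "body": {"steps": [{"linear": [21,28,0],"twist": 4.7,"grip": -1},{"linear": [21,28,0],"twist": 4.7,"grip": -1},{"linear": [21,28,0],"twist": 4.7,"grip": -1},{"linear": [21,28,0],"twist": 4.7,"grip": -1},{"linear": [21,28,0],"twist": 4.7,"grip": -1},{"linear": [21,28,0],"twist": 4.7,"grip": -1},{"linear": [21,28,0],"twist": 4.7,"grip": -1},{"linear": [21,28,0],"twist": 4.7,"grip": -1},{"linear": [21,28,0],"twist": 4.7,"grip": -1},{"linear": [21,28,0],"twist": 4.7,"grip": -1},{"linear": [21,28,0],"twist": 4.7,"grip": -1},{"linear": [21,28,0],"twist": 4.7,"grip": -1},{"linear": [21,28,0],"twist": 4.7,"grip": -1},{"linear": [21,28,0],"twist": 4.7,"grip": -1},{"linear": [20,27,0],"twist": 4.7,"grip": -1},{"linear": [18,26,0],"twist": 4.7,"grip": -1},{"linear": [0,0,0],"twist": 0,"grip": -1},{"linear": [0,0,0],"twist": 0,"grip": -1}]}}

```text
clock: 3.05
tcp_pos: [0.4783, -0.1113, 0.195]
tool_rot: [2.223, 2.22, -0.001]
wrist_force: [0.1, 0.0, -0.5]
width: 0.001
```

```bash
python3 - <<'E'
from h import *
s=get_state();print(s['clock'],s['tcp_pos'],s['tool_rot'],s['width'],s['joint_pos'])
c=camera('wrist');save(c,'w1')
for y in(-.0405,-.1815):
    print(px(c,[.479,y,.045]), px(c,[.479,y+(.044 if y<-.1 else -.044),.078]))
print(px(c,s['tcp_pos']))
E
```

```text
3.05 [ 0.47831391 -0.11134575  0.19499495] [ 2.22264734e+00  2.22011143e+00 -7.30223363e-04] 0.0006431830272679832 [-4.75015263e-01 -6.23356545e-02  1.82588808e+00 -4.78122014e-04
  1.37809947e+00 -4.73782093e-01]
[328.04211574 126.66093113] [328.13505284 192.55791625]
[328.31430209 304.58177759] [328.24748701 265.81711043]
[326.68998156 289.41733989]
```

View pics/w1.png

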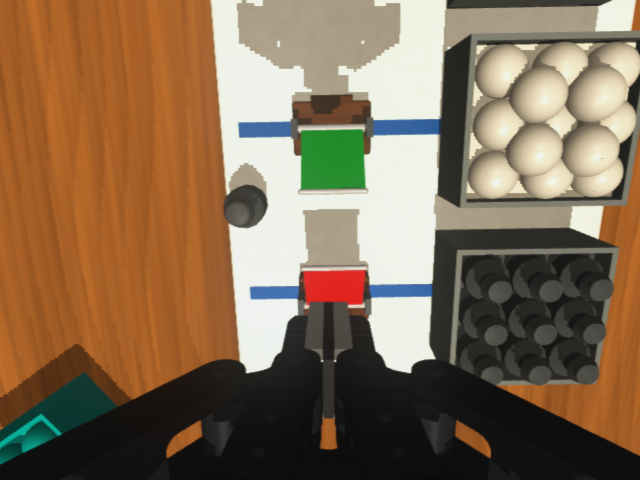

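```bash
python3 - <<'E'
from h import *
c=camera('wrist')
for v in range(285,420,8): print(v,[pix2w(c,u,v).round(3).tolist() for u in(313,328,343)])
E
```

```text
285 [[0.467, -0.157, 0.065], [0.479, -0.157, 0.065], [0.49, -0.157, 0.065]]
293 [[0.467, -0.167, 0.057], [0.479, -0.167, 0.057], [0.49, -0.167, 0.057]]
301 [[0.467, -0.176, 0.052], [0.479, -0.177, 0.05], [0.491, -0.176, 0.052]]
309 [[0.474, -0.101, 0.241], [0.479, -0.101, 0.242], [0.484, -0.101, 0.242]]
317 [[0.474, -0.101, 0.248], [0.479, -0.101, 0.248], [0.484, -0.101, 0.248]]
325 [[0.474, -0.101, 0.255], [0.479, -0.101, 0.254], [0.483, -0.101, 0.253]]
333 [[0.475, -0.1, 0.261], [0.479, -0.101, 0.259], [0.483, -0.101, 0.259]]
341 [[0.475, -0.101, 0.265], [0.479, -0.101, 0.265], [0.483, -0.1, 0.266]]
349 [[0.475, -0.101, 0.269], [0.479, -0.101, 0.268], [0.483, -0.101, 0.269]]
357 [[0.475, -0.1, 0.274], [0.479, -0.103, 0.268], [0.483, -0.1, 0.275]]
365 [[0.475, -0.099, 0.279], [0.479, -0.106, 0.268], [0.483, -0.099, 0.28]]
373 [[0.475, -0.1, 0.282], [0.479, -0.108, 0.269], [0.482, -0.099, 0.283]]
381 [[0.475, -0.1, 0.286], [0.479, -0.111, 0.269], [0.482, -0.099, 0.287]]
389 [[0.475, -0.099, 0.29], [0.479, -0.113, 0.269], [0.482, -0.1, 0.289]]
397 [[0.476, -0.099, 0.293], [0.479, -0.116, 0.268], [0.482, -0.102, 0.289]]
405 [[0.476, -0.102, 0.292], [0.479, -0.119, 0.269], [0.482, -0.104, 0.289]]
413 [[0.476, -0.104, 0.292], [0.479, -0.121, 0.269], [0.483, -0.113, 0.28]]
```

```bash
python3 - <<'E'
from h import *
c=camera('scene');save(c,'s2')
t=get_state()['tcp_pos'];a=px(c,t);b=px(c,t+[0,0,.04]);print(a,b)
u,v=a.astype(int)
im=c['pixels'][v-110:v+90,u-130:u+130,::-1].copy()
cv2.imwrite('pics/s2c.png',cv2.resize(im,None,fx=3,fy=3,interpolation=cv2.INTER_CUBIC))
for k in range(-60,16,4): print(k,pix2w(c,u,v+k).round(3))
E
```

```text
[271.29894756 182.58239662] [269.97167969 166.50838434]
-60 [ 0.474 -0.099  0.339]
-56 [ 0.475 -0.099  0.331]
-52 [ 0.476 -0.098  0.324]
-48 [ 0.476 -0.099  0.314]
-44 [ 0.476 -0.1    0.305]
-40 [ 0.476 -0.103  0.295]
-36 [ 0.472 -0.112  0.281]
-32 [ 0.477 -0.103  0.278]
-28 [ 0.479 -0.1    0.27 ]
-24 [ 0.479 -0.101  0.26 ]
-20 [ 0.482 -0.098  0.253]
-16 [ 0.482 -0.099  0.243]
-12 [ 0.483 -0.1    0.234]
-8 [ 0.312 -0.441 -0.002]
-4 [ 0.324 -0.42  -0.001]
0 [ 0.335 -0.401 -0.002]
4 [ 0.346 -0.38  -0.001]
8 [ 0.358 -0.358  0.001]
12 [ 0.368 -0.341  0.   ]
```

View pics/s2c.png

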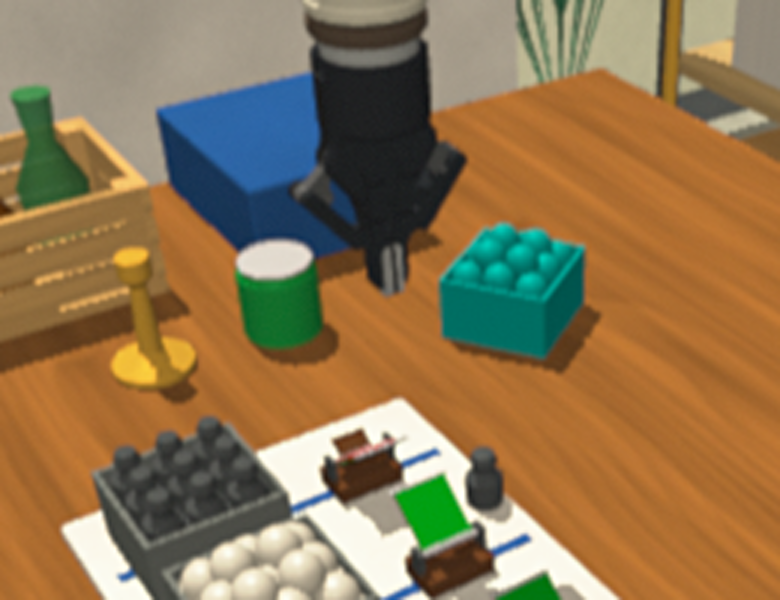

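Both cameras put the shut fingertip at z≈0.232, but the state reports TCP z=0.195. I'll go down to a height that's safe either way and check again.

Call:
{"method": "carry_out", "body": {"steps": [{"linear": [1,0,-30],"twist": 0,"grip": -1},{"linear": [0,0,-30],"twist": 0,"grip": -1},{"linear": [0,0,-25],"twist": 0,"grip": -1},{"linear": [0,0,0],"twist": 0,"grip": -1},{"linear": [0,0,0],"twist": 0,"grip": -1}]}}

```text
clock: 3.82
tcp_pos: [0.4801, -0.1117, 0.1112]
tool_rot: [2.222, 2.219, 0.001]
wrist_force: [-0.4, 0.3, 0.5]
width: 0.003
```

```bash
cat > tip.py <<'E'
from h import *
import sys
n=sys.argv[1]
s=get_state();t=s['tcp_pos'];print(s['clock'],t,s['wrist_force'].round(2),s['width'])
c=camera('wrist');save(c,'w'+n)
H,W=c['depth'].shape
vv,uu=np.mgrid[:H,:W];d=c['depth'];K=np.linalg.inv(c['camera_matrix'])
r=np.stack([uu,vv,np.ones_like(uu)],-1)@K.T
P=np.stack([r[...,0]*d,-r[...,1]*d,-d,np.ones_like(d)],-1)@c['T'].T
P=P[...,:3];m=(d>0)&(abs(P[...,0]-t[0])<.012)&(abs(P[...,1]-t[1])<.016)&(P[...,2]>.03)
q=P[m];print('wrist tip z lo',np.sort(q[:,2])[:5].round(4))
c=camera('scene');save(c,'s'+n)
d=c['depth'];K=np.linalg.inv(c['camera_matrix'])
r=np.stack([uu,vv,np.ones_like(uu)],-1)@K.T
P=np.stack([r[...,0]*d,-r[...,1]*d,-d,np.ones_like(d)],-1)@c['T'].T;P=P[...,:3]
m=(d>0)&(abs(P[...,0]-t[0])<.02)&(abs(P[...,1]-t[1])<.016)&(P[...,2]>.03)
q=P[m];o=np.argsort(q[:,2])[:6];print('scene tip',q[o].round(4))
u,v=px(c,t).astype(int);im=c['pixels'][max(v-80,0):v+100,u-120:u+120,::-1].copy()
cv2.imwrite('pics/s%sc.png'%n,cv2.resize(im,None,fx=3,fy=3,interpolation=cv2.INTER_CUBIC))
E
python3 tip.py 3
```

```text
3.825 [ 0.48014568 -0.11168917  0.11116185] [-0.4   0.31  0.51] 0.002876204110930869
wrist tip z lo [0.1502 0.1509 0.1509 0.1511 0.1512]
scene tip [[ 0.4865 -0.1096  0.1482]
 [ 0.4829 -0.1023  0.1483]
 [ 0.4766 -0.0997  0.1501]
 [ 0.4805 -0.1017  0.1504]
 [ 0.4788 -0.1001  0.1507]
 [ 0.4882 -0.1016  0.1507]]
```

View pics/s3c.png

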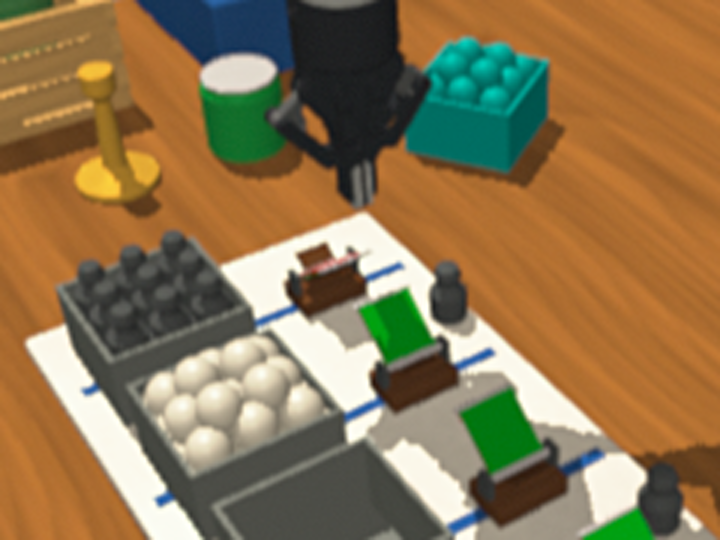

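View pics/w3.png

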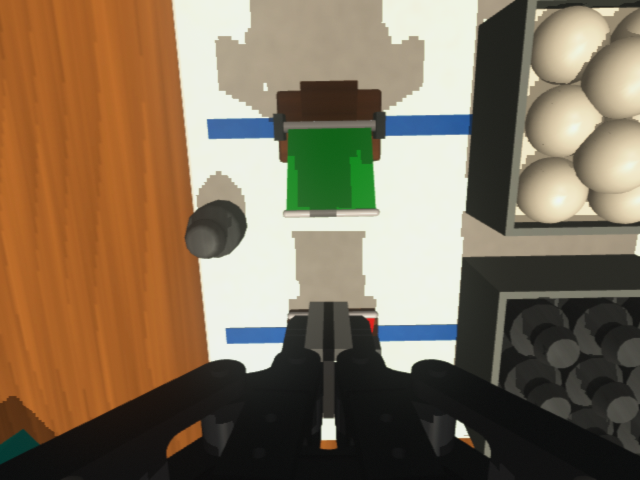

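Call:
{"method": "carry_out", "body": {"steps": [{"linear": [0,0,-24],"twist": 0,"grip": -1},{"linear": [0,0,-23],"twist": 0,"grip": -1},{"linear": [0,0,0],"twist": 0,"grip": -1},{"linear": [0,-10,0],"twist": 0,"grip": -1},{"linear": [0,-10,0],"twist": 0,"grip": -1},{"linear": [0,-10,0],"twist": 0,"grip": -1},{"linear": [0,0,0],"twist": 0,"grip": -1},{"linear": [0,0,0],"twist": 0,"grip": -1}]}}

```text
clock: 4.92
tcp_pos: [0.4795, -0.141, 0.063]
tool_rot: [-2.222, -2.22, -0.0]
wrist_force: [-0.4, -0.3, -0.6]
width: 0.002
```

```bash
python3 tip.py 4
```

```text
4.925 [ 0.47949651 -0.14096796  0.0630008 ] [-0.36 -0.29 -0.63] 0.0024521855016745022
wrist tip z lo [0.0704 0.0706 0.0709 0.071  0.0711]
scene tip [[ 0.4717 -0.156   0.051 ]
 [ 0.4772 -0.1558  0.0535]
 [ 0.4934 -0.1564  0.0538]
 [ 0.4993 -0.1556  0.0538]
 [ 0.4676 -0.1565  0.0642]
 [ 0.4959 -0.1547  0.0651]]
```

View pics/s4c.png

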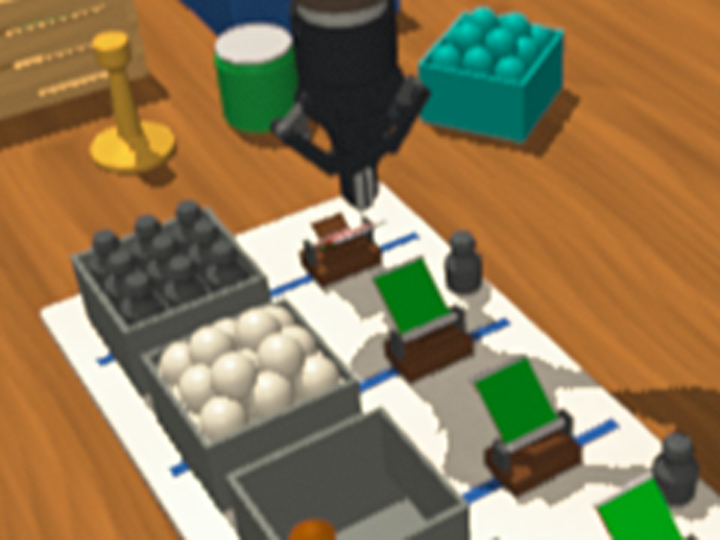

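View pics/w4.png

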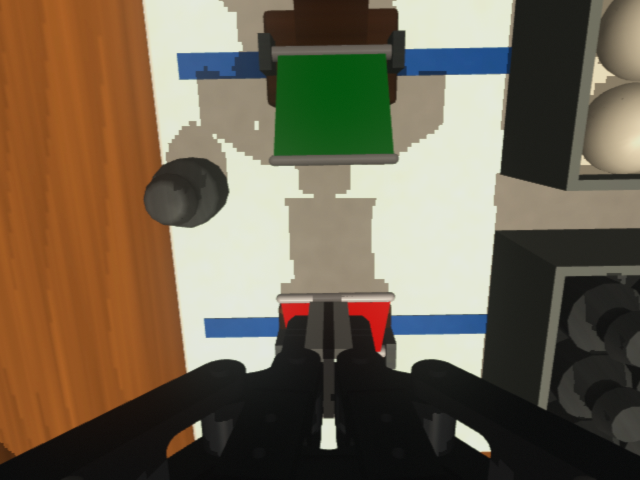

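The probe passed over the plate without touching it, so the real tip sits about 38 mm above the reported TCP. I'll correct for that: back off, go down 38 mm and check.

Call:
{"method": "carry_out", "body": {"steps": [{"linear": [0,15,0],"twist": 0,"grip": -1},{"linear": [0,15,0],"twist": 0,"grip": -1},{"linear": [0,0,0],"twist": 0,"grip": -1},{"linear": [0,0,-13],"twist": 0,"grip": -1},{"linear": [0,0,-13],"twist": 0,"grip": -1},{"linear": [0,0,-12],"twist": 0,"grip": -1},{"linear": [0,0,0],"twist": 0,"grip": -1},{"linear": [0,0,0],"twist": 0,"grip": -1}]}}

```text
clock: 6.02
tcp_pos: [0.4797, -0.1112, 0.025]
tool_rot: [2.222, 2.221, 0.0]
wrist_force: [-0.0, 0.2, -0.1]
width: -0.0
```

```bash
python3 tip.py 5
```

```text
6.025 [ 0.47970116 -0.11117698  0.02503206] [-0.05  0.24 -0.07] -0.0004490588997736678
wrist tip z lo [0.064  0.0652 0.0653 0.0653 0.0653]
scene tip [[ 0.4867 -0.1029  0.0612]
 [ 0.4872 -0.1067  0.0619]
 [ 0.4862 -0.1033  0.0637]
 [ 0.4753 -0.0987  0.0649]
 [ 0.4835 -0.0984  0.0658]
 [ 0.4686 -0.1054  0.0666]]
```

View pics/s5c.png

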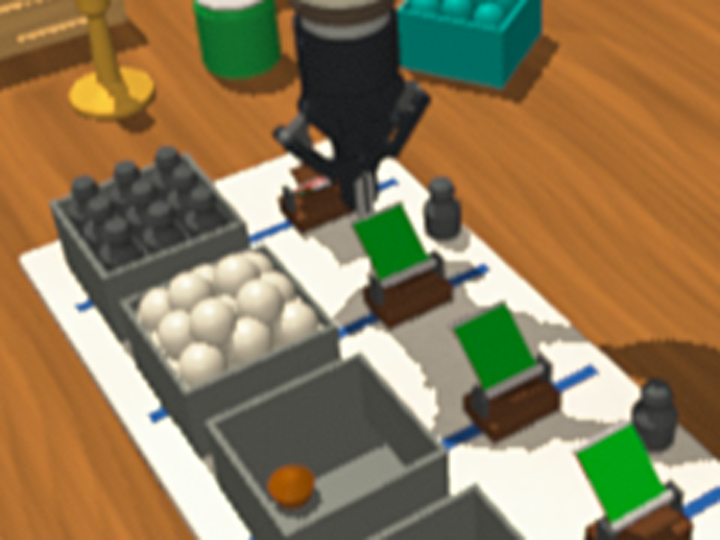

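View pics/w5.png

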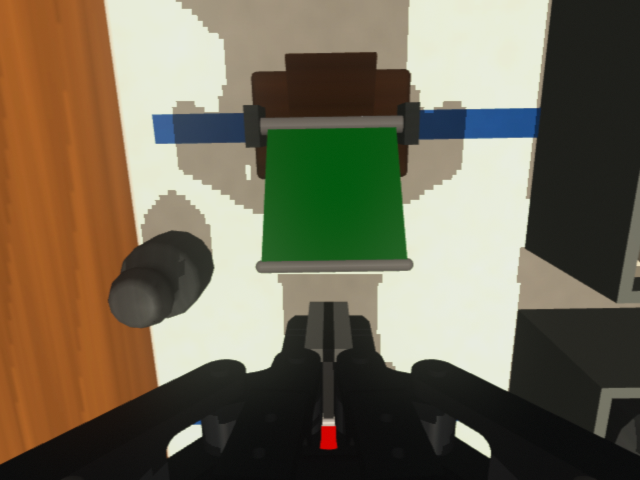

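Call:
{"method": "carry_out", "body": {"steps": [{"linear": [0,-8,0],"twist": 0,"grip": -1},{"linear": [0,-8,0],"twist": 0,"grip": -1},{"linear": [0,-8,0],"twist": 0,"grip": -1},{"linear": [0,-8,0],"twist": 0,"grip": -1},{"linear": [0,-8,0],"twist": 0,"grip": -1},{"linear": [0,-8,0],"twist": 0,"grip": -1},{"linear": [0,-8,0],"twist": 0,"grip": -1},{"linear": [0,-8,0],"twist": 0,"grip": -1},{"linear": [0,-8,0],"twist": 0,"grip": -1},{"linear": [0,0,0],"twist": 0,"grip": -1},{"linear": [0,0,0],"twist": 0,"grip": -1},{"linear": [0,0,0],"twist": 0,"grip": -1}]}}

```text
clock: 7.62
tcp_pos: [0.4795, -0.1827, 0.0249]
tool_rot: [-2.221, -2.221, -0.0]
wrist_force: [0.0, -0.4, 0.8]
width: -0.001
```

```bash
python3 tip.py 6
```

```text
7.625 [ 0.4795242  -0.18268038  0.02493289] [ 0.04 -0.41  0.84] -0.0007370595525025359
wrist tip z lo [0.031  0.0321 0.0323 0.0326 0.0326]
scene tip [[ 0.4989 -0.182   0.0306]
 [ 0.4864 -0.1684  0.0307]
 [ 0.4704 -0.1771  0.0308]
 [ 0.4662 -0.1743  0.0309]
 [ 0.4972 -0.1852  0.0309]
 [ 0.4886 -0.1696  0.0309]]
```

View pics/s6c.png

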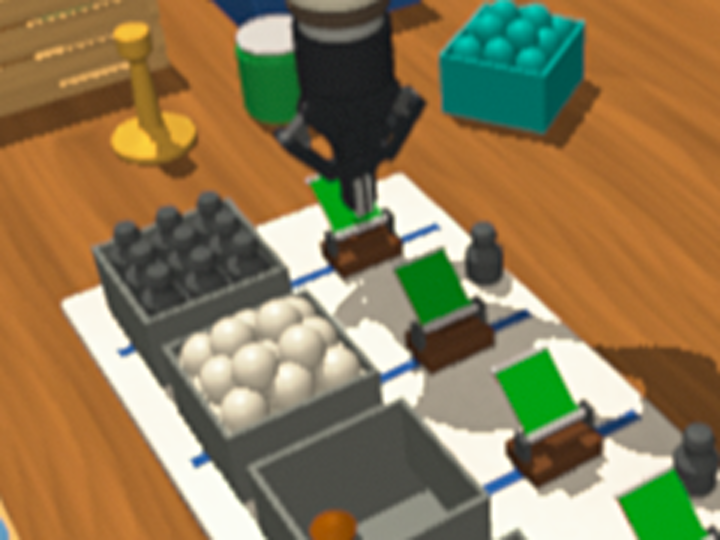

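The weights tag now lies green. Next I'll lift, move between the knobs and stopper stands, and go down.

Call:
{"method": "carry_out", "body": {"steps": [{"linear": [0,5,0],"twist": 0,"grip": -1},{"linear": [0,5,20],"twist": 0,"grip": -1},{"linear": [0,0,35],"twist": 0,"grip": -1},{"linear": [0,0,35],"twist": 0,"grip": -1},{"linear": [0,38,0],"twist": 0,"grip": -1},{"linear": [-1,40,0],"twist": 0,"grip": -1},{"linear": [-1,40,0],"twist": 0,"grip": -1},{"linear": [-1,40,0],"twist": 0,"grip": -1},{"linear": [0,40,0],"twist": 0,"grip": -1},{"linear": [0,0,0],"twist": 0,"grip": -1},{"linear": [0,0,-35],"twist": 0,"grip": -1},{"linear": [0,0,-35],"twist": 0,"grip": -1},{"linear": [0,0,-20],"twist": 0,"grip": -1},{"linear": [0,0,0],"twist": 0,"grip": -1},{"linear": [0,0,0],"twist": 0,"grip": -1}]}}

```text
clock: 9.6
tcp_pos: [0.4775, 0.0244, 0.026]
tool_rot: [2.221, 2.219, 0.001]
wrist_force: [0.8, -0.2, -0.5]
width: -0.002
```

```bash
python3 tip.py 7
```

```text
9.6 [0.47747512 0.0244274  0.026004  ] [ 0.79 -0.2  -0.54] -0.002347081108879325
wrist tip z lo [0.0657 0.066  0.066  0.0661 0.0661]
scene tip [[0.4847 0.0303 0.0625]
 [0.4848 0.0346 0.0658]
 [0.4831 0.0361 0.0661]
 [0.4761 0.037  0.0661]
 [0.4726 0.0356 0.0662]
 [0.4816 0.0376 0.0664]]
```

View pics/s7c.png

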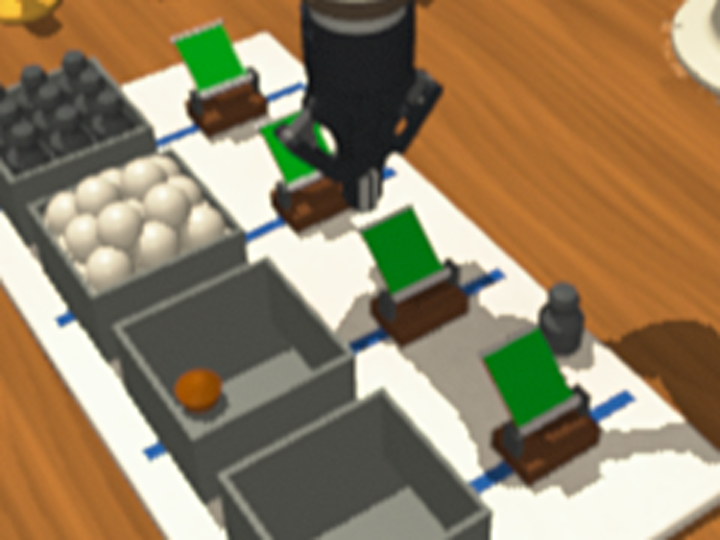

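Call:
{"method": "carry_out", "body": {"steps": [{"linear": [0,8,0],"twist": 0,"grip": -1},{"linear": [0,8,0],"twist": 0,"grip": -1},{"linear": [0,8,0],"twist": 0,"grip": -1},{"linear": [0,8,0],"twist": 0,"grip": -1},{"linear": [0,8,0],"twist": 0,"grip": -1},{"linear": [0,8,0],"twist": 0,"grip": -1},{"linear": [0,8,0],"twist": 0,"grip": -1},{"linear": [0,8,0],"twist": 0,"grip": -1},{"linear": [0,8,0],"twist": 0,"grip": -1},{"linear": [0,4,0],"twist": 0,"grip": -1},{"linear": [0,0,0],"twist": 0,"grip": -1},{"linear": [0,0,0],"twist": 0,"grip": -1},{"linear": [0,-5,0],"twist": 0,"grip": -1},{"linear": [0,-5,20],"twist": 0,"grip": -1},{"linear": [0,0,35],"twist": 0,"grip": -1},{"linear": [0,0,35],"twist": 0,"grip": -1},{"linear": [0,0,0],"twist": 0,"grip": -1}]}}

```text
clock: 11.82
tcp_pos: [0.4792, 0.0904, 0.1182]
tool_rot: [2.219, 2.217, 0.007]
wrist_force: [0.4, 0.3, -0.5]
width: -0.002
```

```bash
python3 tip.py 8
```

```text
11.825 [0.47921193 0.09040731 0.11816693] [ 0.35  0.28 -0.49] -0.0016685033780305864
wrist tip z lo [0.0414 0.0417 0.0418 0.042  0.0421]
scene tip [[0.497  0.0993 0.0305]
 [0.4968 0.1064 0.0306]
 [0.4927 0.0851 0.0308]
 [0.4895 0.0803 0.031 ]
 [0.4926 0.0964 0.0314]
 [0.4992 0.1025 0.0316]]
```

View pics/s8c.png

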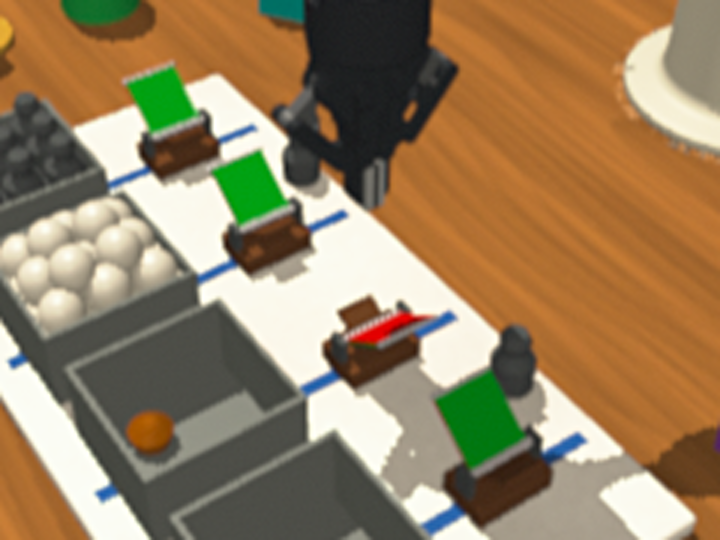

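Call:
{"method": "carry_out", "body": {"steps": [{"linear": [0,26,0],"twist": 0,"grip": -1},{"linear": [0,26,0],"twist": 0,"grip": -1},{"linear": [0,26,0],"twist": 0,"grip": -1},{"linear": [0,0,0],"twist": 0,"grip": -1},{"linear": [0,0,0],"twist": 0,"grip": -1},{"linear": [0,0,-25],"twist": 0,"grip": -1},{"linear": [0,0,-20],"twist": 0,"grip": -1},{"linear": [0,0,0],"twist": 0,"grip": -1},{"linear": [0,0,0],"twist": 0,"grip": -1}]}}

```text
clock: 13.05
tcp_pos: [0.4771, 0.1685, 0.0706]
tool_rot: [2.222, 2.22, 0.001]
wrist_force: [-0.7, 1.1, 0.4]
width: 0.0
```

```bash
python3 tip.py 9
```

```text
13.05 [0.47711211 0.16849885 0.07064298] [-0.75  1.05  0.44] 0.0003401782365935801
wrist tip z lo [0.1104 0.1105 0.1106 0.1107 0.1109]
scene tip [[0.4836 0.1785 0.108 ]
 [0.484  0.1758 0.1086]
 [0.476  0.1806 0.1108]
 [0.4731 0.1799 0.1112]
 [0.4813 0.1814 0.1118]
 [0.4829 0.1804 0.1119]]
```

View pics/w9.png

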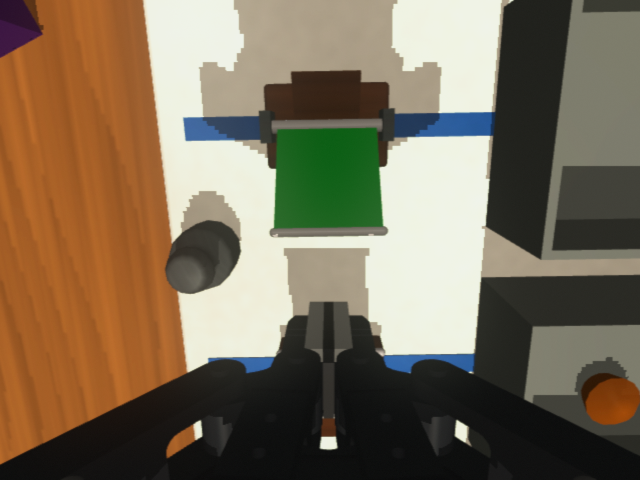

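The fingertip is centred in the gap, with the weight clear to the left at (205,255). Next: go down 45 mm, push toward +y, then back off and lift.

Call:
{"method": "carry_out", "body": {"steps": [{"linear": [0,0,-15],"twist": 0,"grip": -1},{"linear": [0,0,-15],"twist": 0,"grip": -1},{"linear": [0,0,-15],"twist": 0,"grip": -1},{"linear": [0,0,0],"twist": 0,"grip": -1},{"linear": [0,8,0],"twist": 0,"grip": -1},{"linear": [0,8,0],"twist": 0,"grip": -1},{"linear": [0,8,0],"twist": 0,"grip": -1},{"linear": [0,8,0],"twist": 0,"grip": -1},{"linear": [0,8,0],"twist": 0,"grip": -1},{"linear": [0,8,0],"twist": 0,"grip": -1},{"linear": [0,8,0],"twist": 0,"grip": -1},{"linear": [0,8,0],"twist": 0,"grip": -1},{"linear": [0,8,0],"twist": 0,"grip": -1},{"linear": [0,0,0],"twist": 0,"grip": -1},{"linear": [0,0,0],"twist": 0,"grip": -1},{"linear": [0,-5,0],"twist": 0,"grip": -1},{"linear": [0,-5,20],"twist": 0,"grip": -1},{"linear": [0,0,40],"twist": 0,"grip": -1},{"linear": [0,0,50],"twist": 0,"grip": -1},{"linear": [0,0,50],"twist": 0,"grip": -1}]}}

```text
clock: 15.65
tcp_pos: [0.4763, 0.2303, 0.1864]
tool_rot: [-2.223, -2.22, 0.0]
wrist_force: [0.2, -0.6, 0.4]
width: 0.0
```

Call:
{"method": "carry_out", "body": {"steps": [{"linear": [-10,-20,20],"twist": 0,"grip": -1},{"linear": [-20,-30,10],"twist": 0,"grip": -1},{"linear": [-20,-30,0],"twist": 0,"grip": -1},{"linear": [-20,-30,0],"twist": 0,"grip": -1},{"linear": [0,0,0],"twist": 0,"grip": -1},{"linear": [0,0,0],"twist": 0,"grip": -1}]}}

```text
clock: 16.4
tcp_pos: [0.4069, 0.121, 0.2151]
tool_rot: [2.223, 2.22, 0.001]
wrist_force: [0.3, -0.2, -1.2]
width: 0.001
```

```bash
python3 - <<'E'
from h import *
c=camera('scene');save(c,'s10')
c=camera('top');save(c,'t10')
o=np.load('top1.npz')
df=np.abs(c['pixels'].astype(int)-o['pixels']).max(-1)
cv2.imwrite('pics/diff10.png',np.clip(df*2,0,255).astype(np.uint8))
for t in ['bin_knobs','bin_weights','bin_bare','bin_stopper','weight1']:
    for r in recognise(c,t):
        if r['p']>.4:print(t,round(r['p'],2),world(c,r['location']).round(3))
print(get_state()['clock'])
E
```

```text
bin_knobs 0.96 [ 0.614 -0.036  0.084]
bin_knobs 0.94 [ 0.226 -0.342  0.074]
bin_knobs 0.76 [0.244 0.331 0.069]
bin_weights 0.96 [ 0.62  -0.173  0.081]
bin_bare 0.93 [0.63  0.246 0.017]
bin_bare 0.64 [0.634 0.101 0.017]
bin_stopper 0.64 [0.637 0.101 0.018]
weight1 0.65 [ 0.411 -0.104  0.041]
16.75
```

View pics/s10.png

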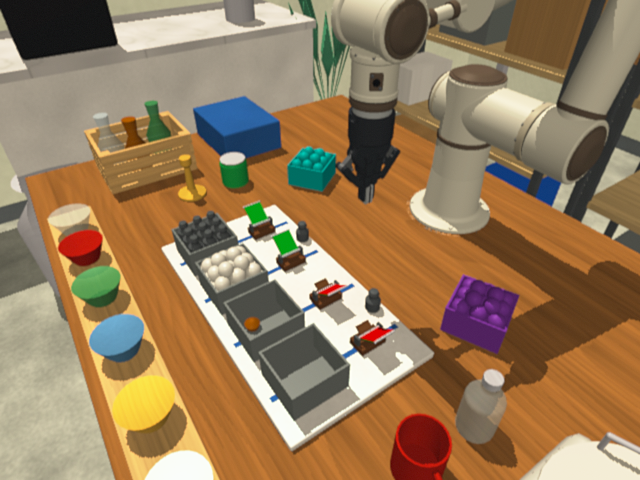

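View pics/t10.png

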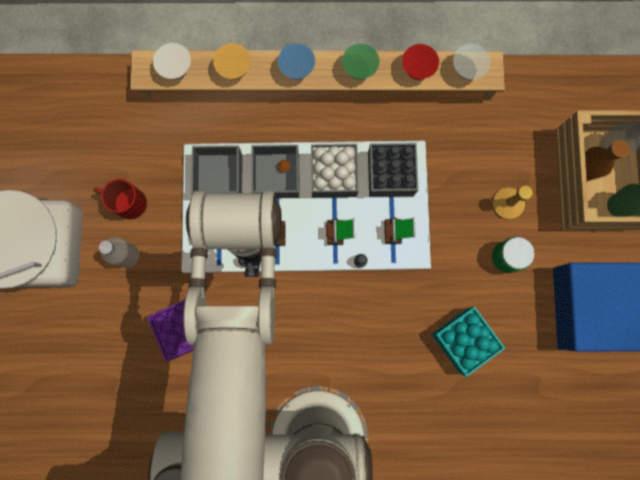

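The scene view shows the weights tag (260,213) and knobs tag (288,246) lying green, and the stopper tag (327,292) and bare tag (373,336) lying red. The bins, weights and other goods stand where they were, and the arm is clear. Handing in.

```bash
python3 -c "
from rig import *
print(sign_off())"
```

```text
the job is handed in; nothing more can be done
None
```

I flipped the three wrong tags with the shut fingertip and handed the job in at about 16.8 s of the 48 s. The weights tag now lies green, and the stopper and bare tags lie red. The knobs tag was already green, so I left it alone.

**One disagreement:** the real fingertip sat about 38 mm above the reported TCP height. Both the wrist and scene cameras showed this. A first push at the nominal height passed over the plate without touching it, so I allowed for the offset in the moves that followed.

**Last checks:**
- **Tags:** the final scene picture shows the tags of both full bins green up, and those of the empty bin and the bin with one stopper red up.
- **Goods:** the bins, weights and other goods appear where they stood at the start. Where the networks found the bins and one weight again, positions agreed to within about 7 mm, roughly their own error.
- **Hidden from above:** in the final top view the arm covered the two red tags and the weight beside them, so I checked those in the scene view only.
- **Forces:** wrist force readings at the end of each move stayed under about 1.5 N, and the arm was clear of everything at hand-in.

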